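# Feed three weld bosses from the drum feeder

## Robot

A 7-joint arm with a two-finger parallel gripper is mounted at the origin on the work surface. World frame = base frame: x ahead of the robot, y to its left, z up, the work surface at z = 0. Lengths are in m, angles in rad, forces in N, time in s.
With the tool pointing down it reaches from about 0.4 to 0.85 m from the base axis. Payload 10.4 kg.
Tool frame: the origin (TCP) lies at the very end of the fingers, on their centre line; the grasp point (between the pads) lies 19 mm behind it; z points along the fingers, y is the line along which they close (so a half turn about z gives the same grasp; the last joint's range is limited). The gripper opens to 87 mm and grips with 3 to 60 N. Pads are 19 mm wide; open, the fingers measure 117 mm over their backs; the gripper's body (75 mm by 190 mm) begins 51 mm behind the grasp point.
Start: joints at [1.093, 0.332, -0.065, 1.46, 0.022, 1.35, -0.088], TCP at [0.275, -0.561, 0.185] pointing down, gripper open.
Joint ranges: [-2.6, 2.6], [-0.5, 2.12], [-1.47, 1.34], [0.16, 2.42], [-1.27, 4.41], [0.06, 2.06], [-2.6, 2.6]. Speed limits (rad/s): [2.22, 2.22, 2.79, 2.79, 3.14, 3.14, 3.14].

## Interface

Orientations are given as a unit quaternion [w, x, y, z].
In Python, from cell import arm gives the robot as it stands.
- The arm moves only by the shell command python3 -m jog 'ROWS' [OPENING] [FORCE]. ROWS is JSON, a list of rows, each a list of 2 entries, a list of its own where there are three numbers: the shift along the tool's x, y, z in m, then the turn about the tool's z in degrees. A call has exactly 5 rows; each row is the pose to reach, as a shift and turn from the pose commanded when the call began, along the tool's axes at that moment; what a row does not reach only later rows make up. A row lasts 1/10 s, in which the tool goes at most 50 mm and 8.59 degrees, less where a joint would pass 70% of its speed; a pose out of reach is approached as far as the arm can. A call with a gripper value outside its range is refused whole. OPENING is the closure in counts, from 0 (fully open) to 255 (shut), set as the call begins (- or left out, the last holds). The fingers move at their own pace and stop on an object; FORCE is the grip in N (left out, the last holds). Time passes only in rows, so rows that repeat a pose let the fingers close, or fill a call up. It gives the time, the measured TCP pose, the force, the opening and the grip force at its end, in the units of the state.
- arm.read_state(): the state, without advancing time (a new reading comes with each control period).
- arm.grab_frame(name): name is "side" or "top"; returns the picture (400x640x3 uint8, blue, green, red); there is no depth.
- arm.get_calibration(name): a dict with "vertical_fov" (degrees; the focal length in pixels is half the picture's height over the tangent of half this angle, whatever the lens; pixels are square), "cx", "cy" (the principal point, pixels), "rvec" (rotation vector, rad) and "tvec" (3), from world to camera coordinates, as OpenCV has them. Camera axes: x right, y down, z forward; pixel columns grow to the right and rows downward; lengths in m; the calibration is good to about 2 mm. A picture is of the moment at which its call begins. get_calibration takes no time and is no camera call.
- arm.close_job(): hands the job in; it is judged then, once.
The state is a dict: "t": time; "joint_positions": joint angles; "qvel": joint speeds; "joint_efforts": joint torques, N m; "ee_pos": TCP position; "tcp_rot": TCP orientation; "wrist_force": force on the tool from outside, world axes, zero at the start; "moment": the same for the moment, N m; "opening": finger opening in m; "grasp_force": force on a finger pad.
Only numpy, scipy, OpenCV 4.12 (cv2) and the standard library are available. Lean on these libraries where they do the work, as an engineer would, in place of code of your own. Each camera call takes 0.05 s, during which the arm holds its last target. There are 200 camera calls.

## Task

Put the catch tray under the spout of the drum feeder, then turn the feeder's crank slowly so that the steel bosses drop into the tray one at a time. Stop when exactly three bosses are in the tray: the fourth stays in the drum, the tray stays under the spout, and the other things on the bench are left alone.

Things in the scene. Friction and masses are not known exactly. Their poses are not given: they have to be found in the camera images.
- feeder: Fixed rotary feeder: grey drum 162 mm in diameter, 54 mm wide, its axis level along the feeder's y, on a 155 x 110 x 12 mm base plate (x -75 to +80 mm), clear window on top. Origin: on the bench under the middle of the drum's axis. Spout on its -x side (nearer the robot), crank on its -y side.
- drum_center (a point): Centre of the drum, on its axis, 145 mm above the feeder's origin. Inside, a rotor with 7 equal pockets (51.4 degrees apart) carries the bosses, one in each of four neighbouring pockets; each rolls out over the spout when the lower wall of its pocket tips past level.
- spout_tip (a point): Middle of the lower end of the sheet-steel spout: 110 mm from the feeder's origin along -x, 70 mm above the bench; the spout is 54 mm wide.
- drop_point (a point): Point on the bench 150 mm from the feeder's origin along its -x: the tray is best centred here, its sides parallel to the feeder's. Bosses land between about 110 and 190 mm from the axis.
- crank (a joint): Crank angle q in rad, growing as the crank comes over the top towards the spout; a stop at 0 bars the other way. Starts at 0.03 to 0.17; friction (0.25 N m) holds it where left. The handle stands at feeder x = 55 mm*cos(q-0.087), height 145 mm + 55 mm*sin(q-0.087). Bosses drop at about q = 1.0, 1.9, 2.8 and (unwanted) 3.7.
- crank_grip (a point): Middle of the crank's handle, a level black round bar 14 mm in diameter, 75 mm long, parallel to the feeder's y, 55 mm from the axis, at feeder y = -98 mm (the crank arm is 45 mm nearer the drum). It moves with the crank, and turns with it, so it must slip round in the grasp.
- tray: Loose black plastic open tray, 120 x 120 mm, 40 mm high, walls 4 mm thick. Origin: centre of its underside. Mass about 0.25 to 0.5 kg.
- tray_grip (a point): Grip point on the tray's upright tab: the tab stands on the tray's +y side, 50 mm along x, 10 mm thick along y, from the bench to 78 mm above it; this point is on its mid-plane 63 mm from the tray's centre, 62 mm above the tray's underside.
- boss1: plain steel weld boss, a solid cylinder 22 mm in diameter and 40 mm long; origin at its centre, y along its axis. First to drop.
- boss2: plain steel weld boss, a solid cylinder 22 mm in diameter and 40 mm long; origin at its centre, y along its axis. Second to drop.
- boss3: plain steel weld boss, a solid cylinder 22 mm in diameter and 40 mm long; origin at its centre, y along its axis. Third to drop.
- boss4: plain steel weld boss, a solid cylinder 22 mm in diameter and 40 mm long; origin at its centre, y along its axis. Fourth: must stay in the drum.
- hammer: Hammer lying on the bench, 280 mm long, a bystander. Origin on the bench about the middle of it.
- ring: Steel ring 72 mm in diameter, 6 mm high, lying on the bench, a bystander. Origin: centre of its underside.
- hook_stand: Steel disc 90 mm in diameter with a thin upright rod bent over at the top, 134 mm high, a bystander. Origin: centre of its underside.

How it is judged:
By the outcome, as a careful person would: the job done as asked, in the order asked, and still so for the second after the job is handed in, with the robot touching nothing.
It also fails if it takes over 72 s, if anything falls off the work surface, if the arm or the gripper's body presses on something with over 40 N, if the wrist force passes 120 N, or if a joint passes its speed limit or range.

## Working session

There is one attempt and no reset: what is moved stays moved. The work goes in short steps, Python scripts to look and compute and a shell command to move; the robot and the scene stay as the last step left them, time stands still between calls to the robot, and variables do not carry over. Pictures are saved under pics/ and viewed, at most 10 in all, crops included, and the job is handed in when it is done.

```bash
ls; mkdir -p pics; python3 - <<'E'
from cell import arm
import cv2
for n in("side","top"):
    cv2.imwrite(f"pics/{n}0.png",arm.grab_frame(n)); print(n,arm.get_calibration(n))
print(arm.read_state())
E
```

```text
pics
side {'vertical_fov': 51.30758815501235, 'cx': 310.9502859436331, 'cy': 202.14334871828493, 'rvec': array([ 0.71430461, -2.53390347,  1.18491366]), 'tvec': array([0.51892696, 0.31868485, 0.92677202])}
top {'vertical_fov': 43.69326930093146, 'cx': 312.0809476910555, 'cy': 195.41222251460033, 'rvec': array([ 2.2259765 , -2.16985243,  0.11003634]), 'tvec': array([-0.06040953,  0.62150057,  1.33317598])}
{'t': 0.1, 'joint_positions': array([ 1.09338634,  0.33278274, -0.06471603,  1.46085618,  0.02159992,
        1.34988509, -0.08852212]), 'qvel': array([-0.00079299, -0.00096582,  0.00019584, -0.00152595,  0.00104265,
       -0.00090277,  0.00082607]), 'joint_efforts': array([ 1.26463819e-03, -6.24541926e+01,  2.43590889e-02, -3.90720212e+01,
       -6.14323304e-02,  3.65529978e-02,  3.54165627e-05]), 'ee_pos': array([ 0.27439126, -0.56111523,  0.18445031]), 'tcp_rot': array([-5.95822246e-04,  9.74253157e-01,  2.25455993e-01, -1.63823739e-04]), 'wrist_force': array([-0.56786592, -0.32046867,  0.27213532]), 'moment': array([-0.02259742, -0.02865384, -0.01513778]), 'grasp_force': 0.0, 'opening': 0.08700989880487867}
```

View pics/side0.png

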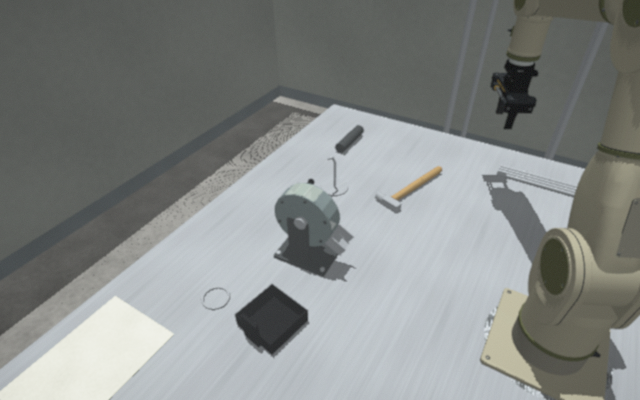

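View pics/top0.png

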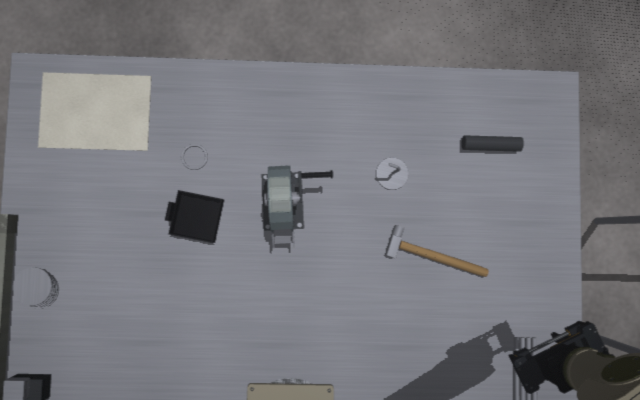

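The top view shows the tray at about (197,217) with its tab on the left at (171,212), and the drum at (280,200). The spout is at (282,243), the crank handle runs from (302,175) to (332,174), the hook stand is at (392,173) and the hammer at about (440,257). I'll zoom in to measure.

```bash
cat > h.py <<'E'
import numpy as np, cv2
from cell import arm
def cal(n):
    c=arm.get_calibration(n); f=200/np.tan(np.radians(c["vertical_fov"])/2)
    K=np.array([[f,0,c["cx"]],[0,f,c["cy"]],[0,0,1]]); R=cv2.Rodrigues(np.array(c["rvec"],float))[0]
    return K,R,np.array(c["tvec"],float)
def ray(n,u,v):
    K,R,t=cal(n); return -R.T@t, R.T@np.linalg.inv(K)@[u,v,1]
def onz(n,u,v,z):
    o,d=ray(n,u,v); return o+d*(z-o[2])/d[2]
def proj(n,p):
    K,R,t=cal(n); q=K@(R@np.array(p,float)+t); return q[:2]/q[2]
def two(a,b):
    (o1,d1),(o2,d2)=ray("top",*a),ray("side",*b)
    s=np.linalg.lstsq(np.c_[d1,-d2],o2-o1,rcond=None)[0]; p,q=o1+s[0]*d1,o2+s[1]*d2
    return (p+q)/2,np.linalg.norm(p-q)
E
python3 - <<'E'
from h import *
np.set_printoptions(precision=4,suppress=True)
t=cv2.imread("pics/top0.png"); s=cv2.imread("pics/side0.png")
cv2.imwrite("pics/topz.png",cv2.resize(t[150:270,155:355],None,fx=4,fy=4,interpolation=cv2.INTER_CUBIC))
cv2.imwrite("pics/sidez.png",cv2.resize(s[160:360,200:400],None,fx=3,fy=3,interpolation=cv2.INTER_CUBIC))
m=(t.max(2)<60).astype(np.uint8); m[:, :150]=0; m[:,345:]=0; m[:150]=0; m[270:]=0
for c in cv2.findContours(m,0,2)[0]:
    if cv2.contourArea(c)>40:
        r=cv2.minAreaRect(c); print(cv2.boundingRect(c),r)
        c0=onz("top",*r[0],.04); print(c0,[onz("top",*p,.04)[:2] for p in cv2.boxPoints(r)])
E
```

```text
(263, 199, 8, 32) ((265.1319580078125, 214.67843627929688), (31.64498519897461, 5.949602127075195), 82.56858825683594)
[0.5667 0.08   0.04  ] [array([0.6073, 0.0947]), array([0.6098, 0.079 ]), array([0.5263, 0.0655]), array([0.5239, 0.0811])]
(165, 191, 59, 52) ((192.7115478515625, 215.94232177734375), (53.539703369140625, 44.7144775390625), 11.309932708740234)
[0.5585 0.272  0.04  ] [array([0.5123, 0.3507]), array([0.6294, 0.3329]), array([0.605 , 0.1926]), array([0.488 , 0.2114])]
(301, 171, 31, 7) ((316.01251220703125, 174.2493896484375), (4.993762016296387, 30.262197494506836), 87.1375961303711)
[ 0.679  -0.0533  0.04  ] [array([ 0.6826, -0.0121]), array([ 0.689 , -0.0935]), array([ 0.6755, -0.0945]), array([ 0.6691, -0.0131])]
```

View pics/topz.png

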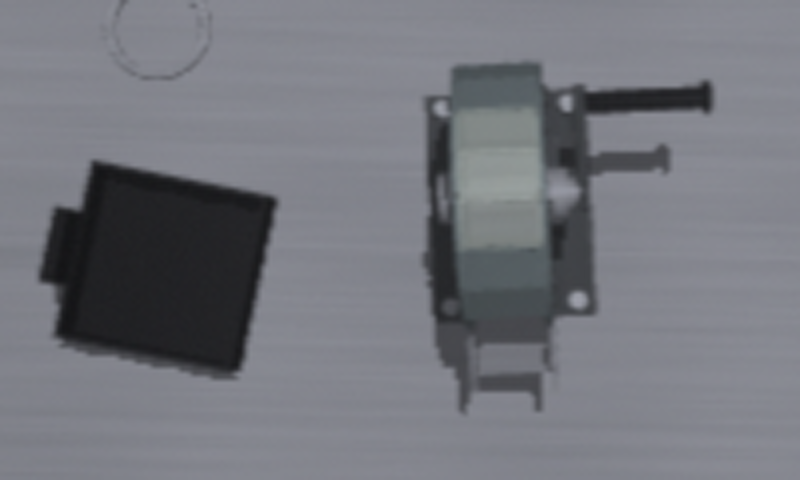

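View pics/sidez.png

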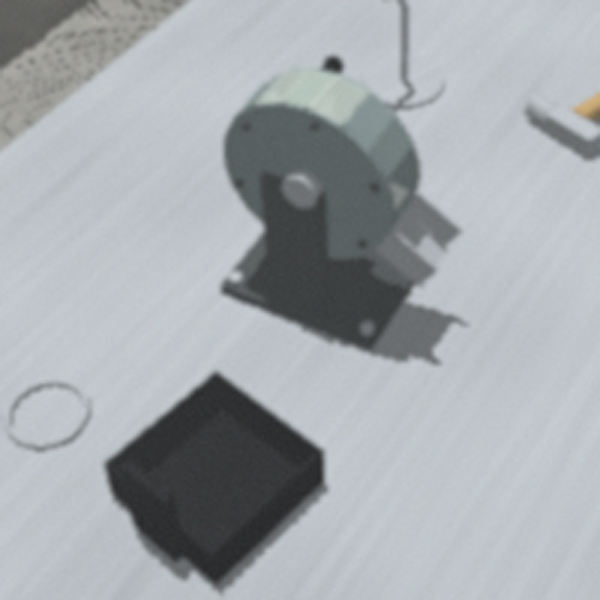

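```bash
python3 - <<'E'
from h import *
np.set_printoptions(precision=4,suppress=True)
T=lambda u,v:((u+.5)/4-.5+155,(v+.5)/4-.5+150)
S=lambda u,v:((u+.5)/3-.5+200,(v+.5)/3-.5+160)
tr=np.array([onz("top",*T(*p),.04)[:2] for p in((93,162),(276,199),(239,372),(58,337))])
print("tray",tr,tr.mean(0),[np.linalg.norm(tr[i]-tr[i-1]) for i in range(4)])
ex=(tr[0]+tr[1]-tr[2]-tr[3]); ey=tr[0]+tr[3]-tr[1]-tr[2]
print("tray yaw",np.degrees([np.arctan2(ex[1],ex[0]),np.arctan2(-ey[0],ey[1])]))
trs=np.array([onz("side",*S(*p),.04)[:2] for p in((107,465),(217,374),(323,453),(213,555))]); print("side tray",trs,trs.mean(0))
tab=np.array([onz("top",*T(*p),.078)[:2] for p in((57,208),(82,208),(66,283),(41,281))]);print("tab",tab,tab.mean(0))
b=np.array([onz("top",*T(*p),.012)[:2] for p in((426,97),(584,86),(597,313),(437,320))])
print("base",b,[np.linalg.norm(b[i]-b[i-1]) for i in range(4)])
bs=np.array([onz("side",*S(*p),.012)[:2] for p in((222,285),(372,345),(412,287))]);print("base side",bs,[np.linalg.norm(bs[i]-bs[i-1]) for i in range(3)])
dr=np.array([onz("top",*T(*p),.145)[:2] for p in((453,67),(540,64),(553,318),(465,322))]);print("drum@.145",dr,dr.mean(0))
for z in(.145,.15):print("handle",onz("top",*T(585,101),z),onz("top",*T(712,97),z))
print("hub side", [onz("side",*S(300,190),z) for z in(.145,)])
print("spout tip",onz("top",*T(473,375),.07),onz("top",*T(543,375),.07))
print("hook",onz("top",392,173,0),onz("top",386,180,.13),onz("top",398,166,.13)); print("ring",onz("top",195,157,0)); print("hammerhead",onz("top",393,243,.02))
E
```

```text
tray [[0.6262 0.3141]
 [0.6047 0.1918]
 [0.4892 0.212 ]
 [0.5095 0.332 ]] [0.5574 0.2625] [np.float64(0.11814096537110251), np.float64(0.12415572760164419), np.float64(0.1172370547023177), np.float64(0.12175607141391706)]
tray yaw [-9.307  -9.7672]
side tray [[0.6202 0.3143]
 [0.6001 0.1988]
 [0.4841 0.2191]
 [0.5048 0.3339]] [0.5523 0.2665]
tab [[0.5929 0.3267]
 [0.5933 0.3107]
 [0.5447 0.3188]
 [0.5456 0.3349]] [0.5691 0.3228]
base [[ 0.6791  0.0963]
 [ 0.6897 -0.0117]
 [ 0.5343 -0.0246]
 [ 0.5269  0.084 ]] [np.float64(0.15272974591876085), np.float64(0.10854830367477117), np.float64(0.15594836825098662), np.float64(0.10890327988967113)]
base side [[0.6728 0.0956]
 [0.5192 0.0861]
 [0.523  0.0087]] [np.float64(0.17316279988047312), np.float64(0.15388046309370787), np.float64(0.07748288179231091)]
drum@.145 [[0.6832 0.0701]
 [0.6866 0.0163]
 [0.5297 0.004 ]
 [0.5259 0.0579]] [0.6063 0.0371]
handle [ 0.6643 -0.0122  0.145 ] [ 0.669  -0.0909  0.145 ]
handle [ 0.6637 -0.0122  0.15  ] [ 0.6684 -0.0906  0.15  ]
hub side [array([0.5977, 0.0709, 0.145 ])]
spout tip [0.4917 0.0557 0.07  ] [0.4928 0.0102 0.07  ]
hook [ 0.6931 -0.2664  0.    ] [ 0.659 -0.227  0.13 ] [ 0.6954 -0.257   0.13  ]
ring [0.7223 0.2808 0.    ]
hammerhead [ 0.4992 -0.2679  0.02  ]
```

```bash
cat >> h.py <<'E'
def d(x,y,z,head=None):
    from scipy.spatial.transform import Rotation as R
    s=arm.read_state(); q=s["tcp_rot"]; M=R.from_quat([*q[1:],q[0]]).as_matrix()
    h=np.degrees(np.arctan2(M[1,0],M[0,0]))
    turn=0 if head is None else -((head-h+180)%360-180)
    print("t",round(s["t"],2),"pos",s["ee_pos"].round(4),"head",h.round(2),"F",s["wrist_force"].round(1),"open",round(s["opening"],4),"grip",round(s["grasp_force"],1))
    print("shift",(M.T@(np.array([x,y,z])-s["ee_pos"])).round(4),"turn",round(turn,2))
E
python3 -m jog '[[[0,0,-0.05],0],[[0,0,-0.1],0],[[0,0,-0.14],0],[[0,0,-0.14],0],[[0,0,-0.14],0]]' 0
python3 -c "
from h import *
d(.566,.326,.33,170.5)"
```

```text
t: 0.6
ee_pos: [0.2747, -0.5617, 0.3256]
tcp_rot: [0.001, 0.974, 0.225, 0.0]
wrist_force: [0.1, -0.5, -1.6]
opening: 0.0872
grasp_force: 0.0
t 0.6 pos [ 0.2747 -0.5617  0.3256] head 26.05 F [ 0.1 -0.5 -1.6] open 0.0872 grip 0.0
shift [ 0.6516 -0.6695 -0.0051] turn -144.45
```

```bash
python3 -m jog '[[[0.033,-0.033,0],-7],[[0.065,-0.067,0],-14],[[0.098,-0.1,0],-21],[[0.13,-0.134,0],-28],[[0.163,-0.167,0],-36]]' | head -3
python3 -m jog '[[[0.046,-0.008,0],-7],[[0.092,-0.016,0],-14],[[0.138,-0.024,0],-21],[[0.184,-0.032,0],-28],[[0.23,-0.04,0],-36]]' | head -3
python3 -c "
from h import *
d(.566,.326,.33,170.5)"
```

```text
t: 1.1
ee_pos: [0.3473, -0.3376, 0.3234]
tcp_rot: [-0.001, 0.856, 0.518, -0.001]
t: 1.6
ee_pos: [0.4195, -0.116, 0.3236]
tcp_rot: [-0.001, 0.654, 0.757, -0.001]
t 1.6 pos [ 0.4195 -0.116   0.3236] head 98.33 F [ 1.1 -0.4 -0.3] open 0.0874 grip 0.0
shift [ 0.4161  0.209  -0.0065] turn -72.17
```

```bash
python3 -m jog '[[[0.042,0.021,0],-7],[[0.083,0.042,0],-14],[[0.125,0.063,0],-21],[[0.166,0.083,0],-28],[[0.208,0.104,0],-36]]' | head -3
python3 -m jog '[[[0.021,0.042,0],-7],[[0.043,0.083,0],-14],[[0.065,0.125,0],-21],[[0.087,0.166,0],-28],[[0.109,0.207,0],-36]]' | head -3
python3 -c "
from h import *
d(.566,.326,.14,170.5)"
```

```text
t: 2.1
ee_pos: [0.4935, 0.104, 0.3237]
tcp_rot: [-0.001, 0.388, 0.922, -0.001]
t: 2.6
ee_pos: [0.567, 0.3262, 0.323]
tcp_rot: [-0.001, 0.084, 0.996, -0.001]
t 2.6 pos [0.567  0.3262 0.323 ] head 170.32 F [-0.3 -1.1  0.9] open 0.0869 grip 0.0
shift [0.0006 0.     0.183 ] turn -0.18
```

```bash
python3 -m jog '[[[0,0,0.05],0],[[0,0,0.1],0],[[0,0,0.15],0],[[0.001,0,0.2],0],[[0.001,0,0.215],0]]' | head -3
python3 - <<'E'
from h import *
a=arm.grab_frame("side")[230:380,200:360]; b=arm.grab_frame("top")[160:270,120:280]
a=cv2.resize(a,(480,450),interpolation=2); b=cv2.resize(b,(480,330),interpolation=2)
cv2.imwrite("pics/pre.png",cv2.resize(np.vstack([a,b]),(356,578)))
d(.566,.326,.046,170.5)
E
```

```text
t: 3.1
ee_pos: [0.5625, 0.3225, 0.1032]
tcp_rot: [-0.004, 0.086, 0.996, -0.003]
t 3.2 pos [0.5644 0.3239 0.1076] head 170.08 F [-0.3 -0.1  0.7] open 0.087 grip 0.0
shift [-0.0015  0.0025  0.0616] turn -0.42
```

View pics/pre.png

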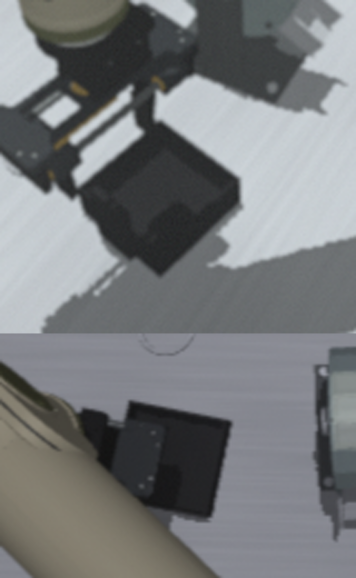

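The fingers straddle the tab, one outside the tray at (60,180) and one over its inside at (145,110). Next I lower and grip.

```bash
python3 -m jog '[[[-0.001,0.001,0.015],0],[[-0.001,0.002,0.03],0],[[-0.001,0.002,0.045],0],[[-0.001,0.002,0.057],0],[[-0.001,0.002,0.061],0]]' | head -4
python3 -m jog '[[[0,0,0],0],[[0,0,0],0],[[0,0,0],0],[[0,0,0],0],[[0,0,0],0]]' 255 40
python3 -m jog '[[[0,0,0],0],[[0,0,0],0],[[0,0,0],0],[[0,0,0],0],[[0,0,0],0]]'
python3 -c "
from h import *
d(.566,.326,.046,170.5)"
```

```text
t: 3.7
ee_pos: [0.5666, 0.3263, 0.0474]
tcp_rot: [-0.001, 0.087, 0.996, -0.001]
wrist_force: [-0.6, -0.5, -0.5]
t: 4.2
ee_pos: [0.5674, 0.3269, 0.0495]
tcp_rot: [0.0, 0.087, 0.996, 0.0]
wrist_force: [0.1, -0.3, 0.1]
opening: 0.0549
grasp_force: 0.0
t: 4.7
ee_pos: [0.5672, 0.3268, 0.0491]
tcp_rot: [0.0, 0.087, 0.996, -0.0]
wrist_force: [-0.2, 0.6, 0.3]
opening: 0.0147
grasp_force: 0.0
t 4.7 pos [0.5672 0.3268 0.0491] head 170.06 F [-0.2  0.6  0.3] open 0.0147 grip 0.0
shift [ 0.001  -0.001   0.0031] turn -0.44
```

```bash
python3 -m jog '[[[0,0,0],0],[[0,0,0],0],[[0,0,0],0],[[0,0,0],0],[[0,0,0],0]]' | tail -3
python3 -m jog '[[[0,0,-0.003],0],[[0,0,-0.006],0],[[0,0,-0.009],0],[[0,0,-0.012],0],[[0,0,-0.014],0]]'
python3 -c "
from h import *
d(.4483,.15,.062,184.7)"
```

```text
wrist_force: [0.5, -0.6, -0.7]
opening: 0.0001
grasp_force: 0.0
t: 5.7
ee_pos: [0.5673, 0.3269, 0.0636]
tcp_rot: [0.0, 0.087, 0.996, 0.0]
wrist_force: [0.5, -0.2, 1.3]
opening: 0.0007
grasp_force: 0.0
t 5.7 pos [0.5673 0.3269 0.0636] head 170.06 F [ 0.5 -0.2  1.3] open 0.0007 grip 0.0
shift [ 0.0867 -0.1948  0.0015] turn -14.64
```

```bash
python3 - <<'E'
from h import *
a=arm.grab_frame("side")[230:380,200:360]; b=arm.grab_frame("top")[160:270,120:280]
cv2.imwrite("pics/miss.png",np.vstack([cv2.resize(a,(440,340),interpolation=2),cv2.resize(b,(440,250),interpolation=2)]))
print(proj("side",arm.read_state()["ee_pos"]),proj("top",arm.read_state()["ee_pos"]))
E
```

```text
[248.65289727 322.96150011] [169.75961179 211.72409155]
```

View pics/miss.png

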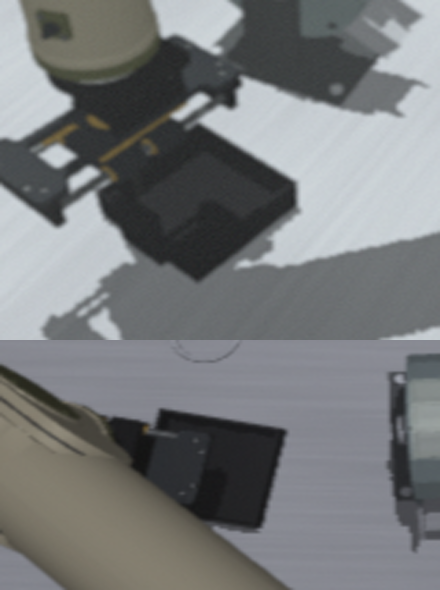

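```bash
python3 - <<'E'
from h import *
np.set_printoptions(precision=1,suppress=True)
for n in("side","top"):
    K,R,t=cal(n); print(n,"cam",-R.T@t)
c=np.array([.555,.2645]); a=np.radians(-9.5); ex=np.array([np.cos(a),np.sin(a)]); ey=np.array([-ex[1],ex[0]])
s=cv2.resize(cv2.imread("pics/side0.png")[260:370,225:325],None,fx=5,fy=5,interpolation=2)
f=cv2.resize(arm.grab_frame("side")[260:370,225:325],None,fx=5,fy=5,interpolation=2)
for z in(.04,.078):
  for x,y in((-25,58),(25,58),(25,68),(-25,68)):
    p=c+ex*x/1000+ey*y/1000; q=proj("side",[*p,z]); print(z,x,y,q,proj("top",[*p,z]))
    cv2.circle(s,tuple(((q-[225,260])*5).astype(int)),3,(0,0,255) if z>.05 else (0,255,0),-1)
f=np.clip(f.astype(float)*2,0,255).astype(np.uint8); s=np.clip(s.astype(float)*2,0,255).astype(np.uint8)
cv2.imwrite("pics/cmp.png",cv2.resize(np.hstack([s,f]),(800,440)))
p=arm.read_state()["ee_pos"]
for z in(.0636,.083,.134): print(z,proj("side",[*p[:2],z]),proj("top",[*p[:2],z]))
E
```

```text
side cam [0.2 0.7 0.8]
top cam [ 0.5 -0.   1.4]
0.04 -25 58 [260.  334.4] [172.  222.4]
0.04 25 58 [244.9 321.7] [176.  203.9]
0.04 25 68 [241.6 324.6] [172.3 203.2]
0.04 -25 68 [256.7 337.4] [168.3 221.7]
0.078 -25 58 [258.2 324.3] [168.3 222.2]
0.078 25 58 [242.8 311.6] [172.4 203.1]
0.078 25 68 [239.4 314.5] [168.6 202.4]
0.078 -25 68 [254.8 327.4] [164.5 221.4]
0.0636 [248.7 322.9] [169.8 211.8]
0.083 [247.7 317.7] [167.9 211.5]
0.134 [244.8 303.1] [162.5 210.6]
```

View pics/cmp.png

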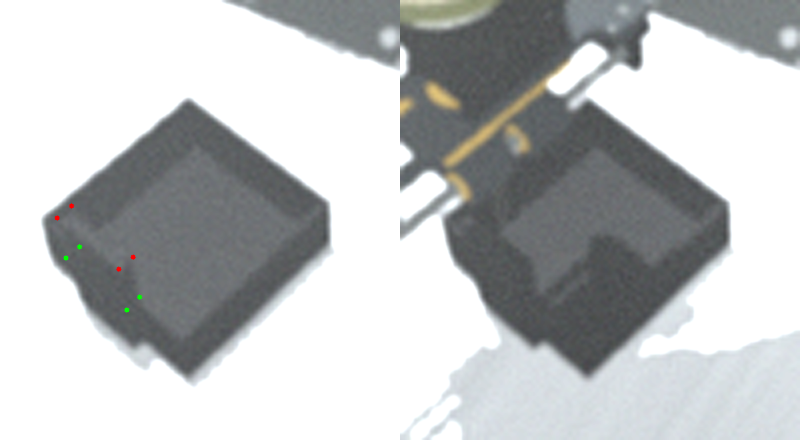

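```bash
python3 - <<'E'
from h import *
np.set_printoptions(precision=1,suppress=True)
s=cv2.imread("pics/side0.png"); g=s.max(2)
p=[.2744,-.5611,.1845]
print("tcp",proj("side",p))
th=np.radians(-63.9)
for k in(-.0435,.0435): print("finger",proj("side",[p[0]+k*np.cos(th),p[1]+k*np.sin(th),p[2]]))
for v in range(95,136,2):
    c=np.where(g[v,480:545]<50)[0]+480; print(v,(c.min(),c.max(),len(c)) if len(c) else None)
E
```

```text
tcp [498.6 131. ]
finger [502.1 138.3]
finger [495.3 124.1]
95 (np.int64(503), np.int64(527), 24)
97 (np.int64(504), np.int64(532), 23)
99 (np.int64(499), np.int64(534), 27)
101 (np.int64(499), np.int64(535), 35)
103 (np.int64(499), np.int64(534), 36)
105 (np.int64(498), np.int64(534), 37)
107 (np.int64(498), np.int64(532), 35)
109 (np.int64(497), np.int64(531), 33)
111 (np.int64(497), np.int64(531), 35)
113 (np.int64(508), np.int64(516), 9)
115 (np.int64(508), np.int64(515), 8)
117 (np.int64(507), np.int64(514), 8)
119 (np.int64(507), np.int64(513), 7)
121 (np.int64(506), np.int64(513), 8)
123 (np.int64(506), np.int64(512), 7)
125 (np.int64(505), np.int64(511), 7)
127 (np.int64(504), np.int64(511), 8)
129 None
131 None
133 None
135 None
```

The grasp missed: the fingers closed on nothing. In the start picture the visible fingertip ends about 10 px (roughly 35 mm) above where the reported TCP projects. So the real fingertips seem to sit higher than reported. I'll measure this with the fingers closed against the clear bench before relying on it.

```bash
python3 -m jog '[[[0,0,-0.03],0],[[0,0,-0.07],0],[[0,0,-0.11],0],[[0,0,-0.15],0],[[0,0,-0.15],0]]' | head -2
python3 -m jog '[[[0.05,0,0],0],[[0.1,0,0],0],[[0.15,0,0],0],[[0.15,0,0],0],[[0.15,0,0],0]]' | head -2
python3 - <<'E'
from h import *
np.set_printoptions(precision=1,suppress=True)
f=arm.grab_frame("side"); p=arm.read_state()["ee_pos"]; u,v=proj("side",p); print(p,u,v, "+40mm",proj("side",p+[0,0,.04]))
u,v=int(u),int(v); u0=max(u-80,0);v0=max(v-90,0); c=f[v0:v+50,u0:u+80]
c=np.clip(c.astype(float)*1.6,0,255).astype(np.uint8); c=cv2.resize(c,None,fx=4,fy=4,interpolation=2)
cv2.circle(c,((u-u0)*4,(v-v0)*4),4,(0,0,255),-1); cv2.imwrite("pics/tip.png",c); print(u0,v0)
E
```

```text
t: 6.35
ee_pos: [0.5687, 0.3288, 0.2191]
t: 6.85
ee_pos: [0.4188, 0.3527, 0.2132]
[0.4 0.4 0.2] 294.9793998655333 321.06336101768295 +40mm [293.9 307.3]
214 231
```

View pics/tip.png

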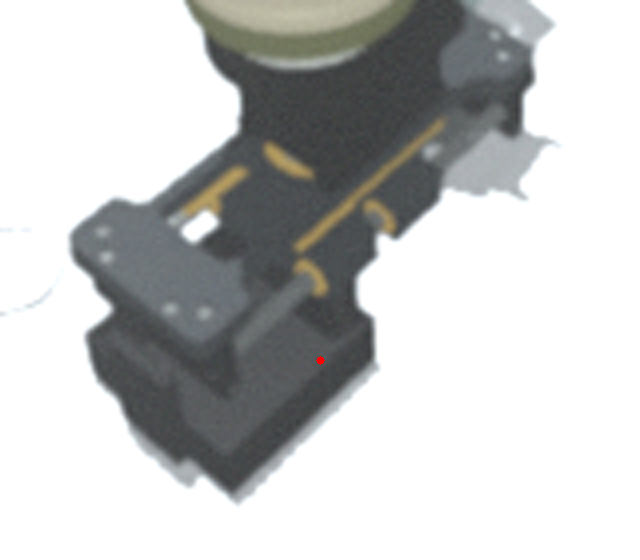

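```bash
python3 -m jog '[[[0,-0.05,0],0],[[0,-0.1,0],0],[[0,-0.15,0],0],[[0,-0.15,0],0],[[0,-0.15,0],0]]' | head -2
python3 - <<'E'
from h import *
np.set_printoptions(precision=1,suppress=True)
f=arm.grab_frame("side"); p=arm.read_state()["ee_pos"]; print(p)
for dz in(0,.02,.04,.06,.07): print(dz,proj("side",p+[0,0,dz]))
u,v=proj("side",p).astype(int); g=f.max(2)
print(u,v)
for r in range(v-40,v+14,2): print(r,''.join('#' if x<60 else '+' if x<110 else '.' for x in g[r,u-50:u+50]))
E
```

```text
t: 7.4
ee_pos: [0.3949, 0.2031, 0.2136]
[0.4 0.2 0.2]
0 [347.1 272. ]
0.02 [347.4 265.2]
0.04 [347.8 258.2]
0.06 [348.1 250.9]
0.07 [348.3 247.2]
347 272
232 +++++++++++++++++++++++++++++++++########################++++++##++++++++####++.....................
234 +++++++++++++++++++++++++++++++++#####################++++++#########++++##++.......................
236 +++++++++++++++++++++++++++++++++++++###############++++++###########+++++..........................
238 +++####++++++++++++++++++++++++++++++++############+++++############+...............................
240 +++########++++++++++++++++++++++++++++++###########+++############+................................
242 +++++#########+++++++++++++++++++++++++++##########+++++++########++................................
244 ++++++###########++++++++++++++++++++++++##########++++++++#####+...................................
246 ++++++##++##########+++++++++++++++++++###########++++++++++#++.....................................
248 ++++++#################++++++++++++++++#########+++++++++++++.......................................
2
[... 1188 characters left out ...]
+.....................................................................
274 ...................++++++++++.......................................................................
276 .........................+++........................................................................
278 ....................................................................................................
280 ....................................................................................................
282 ....................................................................................................
284 ....................................................................................................
```

Seen against bright bench, the closed fingers end at about row 261, but the reported TCP projects to row 272. So the tips really are about 30–40 mm above the reported TCP. I'll get the exact offset by touching clear bench gently.

```bash
python3 -m jog '[[[0,0,0.045],0],[[0,0,0.09],0],[[0,0,0.135],0],[[0,0,0.175],0],[[0,0,0.19],0]]' | head -2
python3 -m jog '[[[0,0,0.004],0],[[0,0,0.008],0],[[0,0,0.012],0],[[0,0,0.016],0],[[0,0,0.02],0]]' | head -4
python3 -m jog '[[[0,0,0.003],0],[[0,0,0.006],0],[[0,0,0.009],0],[[0,0,0.012],0],[[0,0,0.013],0]]' | head -4
python3 -m jog '[[[0,0,0],0],[[0,0,0],0],[[0,0,0],0],[[0,0,0],0],[[0,0,0],0]]' | head -4
```

```text
t: 7.95
ee_pos: [0.3909, 0.2063, 0.0193]
t: 8.45
ee_pos: [0.3942, 0.2051, 0.0035]
tcp_rot: [0.001, 0.087, 0.996, 0.0]
wrist_force: [-0.5, -0.2, -0.6]
t: 8.95
ee_pos: [0.3934, 0.2049, -0.0102]
tcp_rot: [-0.0, 0.087, 0.996, -0.0]
wrist_force: [0.6, 0.1, 1.1]
t: 9.45
ee_pos: [0.3936, 0.205, -0.0098]
tcp_rot: [0.0, 0.087, 0.996, -0.0]
wrist_force: [-0.5, -0.4, -1.1]
```

Reported z is already −10 mm with no contact, which confirms the offset. Continuing slowly.

```bash
for i in 1; do :; done
python3 -m jog '[[[0,0,0.002],0],[[0,0,0.004],0],[[0,0,0.006],0],[[0,0,0.008],0],[[0,0,0.01],0]]' | sed -n '2p;4p'
python3 -m jog '[[[0,0,0.001],0],[[0,0,0.002],0],[[0,0,0.003],0],[[0,0,0.004],0],[[0,0,0.005],0]]' | sed -n '2p;4p'
```

```text
ee_pos: [0.3935, 0.205, -0.0201]
wrist_force: [0.5, 0.1, -0.3]
ee_pos: [0.3936, 0.205, -0.0249]
wrist_force: [-0.7, -0.7, -0.5]
```

```bash
python3 -m jog '[[[0,0,0.001],0],[[0,0,0.002],0],[[0,0,0.003],0],[[0,0,0.004],0],[[0,0,0.004],0]]' | sed -n '2p;4p'
```

```text
ee_pos: [0.3935, 0.205, -0.029]
wrist_force: [0.5, -1.0, 0.6]
```

```bash
python3 -m jog '[[[0,0,0.001],0],[[0,0,0.002],0],[[0,0,0.003],0],[[0,0,0.003],0],[[0,0,0.003],0]]' | sed -n '2p;4p'
```

```text
ee_pos: [0.3935, 0.205, -0.0319]
wrist_force: [-0.5, 0.5, -0.1]
```

```bash
python3 -m jog '[[[0,0,0.001],0],[[0,0,0.002],0],[[0,0,0.003],0],[[0,0,0.003],0],[[0,0,0.003],0]]' | sed -n '2p;4p'
```

```text
ee_pos: [0.3935, 0.205, -0.0349]
wrist_force: [-0.6, 0.0, -0.7]
```

```bash
python3 -m jog '[[[0,0,0.001],0],[[0,0,0.002],0],[[0,0,0.003],0],[[0,0,0.003],0],[[0,0,0.003],0]]' | sed -n '2p;4p'
```

```text
ee_pos: [0.3937, 0.205, -0.037]
wrist_force: [-6.6, -3.2, 20.6]
```

Contact comes at a reported z of −0.0365, so true tip height is reported z plus 36.5 mm. I'll lift off and retry the tab with that correction.

```bash
python3 -m jog '[[[0,0,-0.04],0],[[0,0,-0.08],0],[[0,0,-0.12],0],[[0,0,-0.15],0],[[0,0,-0.15],0]]' 0 40| sed -n '2p;4p'
python3 -c "
from h import *
d(.566,.326,.11,170.5)"
```

```text
ee_pos: [0.3958, 0.206, 0.1156]
wrist_force: [1.4, -0.2, -0.7]
t 12.95 pos [0.3958 0.206  0.1156] head 170.04 F [ 1.4 -0.2 -0.7] open 0.0325 grip 0.0
shift [-0.1468  0.1476  0.0068] turn -0.46
```

```bash
python3 -m jog '[[[-0.035,0.035,0],0],[[-0.07,0.07,0],0],[[-0.1,0.105,0],0],[[-0.147,0.147,0],0],[[-0.147,0.147,0],0]]' | sed -n '2p;5p'
python3 -m jog '[[[0,0,0],0],[[0,0,0],0],[[0,0,0],0],[[0,0,0],0],[[0,0,0],0]]'| sed -n '2p;5p'
python3 -c "
from h import *
d(.566,.326,.012,170.5)"
```

```text
ee_pos: [0.5656, 0.3263, 0.1088]
opening: 0.0727
ee_pos: [0.5637, 0.3237, 0.1126]
opening: 0.087
t 13.95 pos [0.5637 0.3237 0.1126] head 170.03 F [-0.  -0.4 -0.1] open 0.087 grip 0.0
shift [-0.0018  0.0027  0.1006] turn -0.47
```

```bash
python3 -m jog '[[[-0.002,0.003,0.03],0],[[-0.002,0.003,0.06],0],[[-0.002,0.003,0.08],0],[[-0.002,0.003,0.095],0],[[-0.002,0.003,0.1],0]]' | sed -n '2p;4p'
python3 -m jog '[[[0,0,0],0],[[0,0,0],0],[[0,0,0],0],[[0,0,0],0],[[0,0,0],0]]' 255 40| sed -n '2p;4,6p'
python3 -m jog '[[[0,0,0],0],[[0,0,0],0],[[0,0,0],0],[[0,0,0],0],[[0,0,0],0]]'| sed -n '2p;4,6p'
python3 -m jog '[[[0,0,0],0],[[0,0,0],0],[[0,0,0],0],[[0,0,0],0],[[0,0,0],0]]'| sed -n '2p;4,6p'
```

```text
ee_pos: [0.5657, 0.3262, 0.0109]
wrist_force: [-0.6, 0.1, -0.2]
ee_pos: [0.5665, 0.3271, 0.0126]
wrist_force: [0.4, 0.7, -0.9]
opening: 0.055
grasp_force: 0.0
ee_pos: [0.5662, 0.327, 0.0121]
wrist_force: [-0.6, 0.1, 0.6]
opening: 0.015
grasp_force: 0.0
ee_pos: [0.5662, 0.3271, 0.0121]
wrist_force: [0.2, 0.3, -0.2]
opening: 0.0095
grasp_force: 40.0
```

```bash
python3 -m jog '[[[0,0,-0.003],0],[[0,0,-0.006],0],[[0,0,-0.009],0],[[0,0,-0.012],0],[[0,0,-0.014],0]]' | sed -n '2p;4,6p'
python3 -c "
from h import *
d(.4483,.19,.026,184.7)"
```

```text
ee_pos: [0.5663, 0.327, 0.0265]
wrist_force: [0.1, 0.2, -3.5]
opening: 0.0098
grasp_force: 40.0
t 16.45 pos [0.5663 0.327  0.0265] head 170.05 F [ 0.1  0.2 -3.5] open 0.0098 grip 40.0
shift [ 0.0926 -0.1553  0.0005] turn -14.65
```

```bash
python3 -m jog '[[[0.012,-0.016,0],-1.5],[[0.024,-0.032,0],-3],[[0.036,-0.048,0],-5],[[0.048,-0.064,0],-6],[[0.06,-0.08,0],-7.5]]' | sed -n '2p;4,6p'
python3 -c "
from h import *
d(.4483,.19,.026,184.7)"
```

```text
ee_pos: [0.4927, 0.258, 0.0262]
wrist_force: [0.1, 0.4, -3.8]
opening: 0.0099
grasp_force: 40.0
t 16.95 pos [0.4927 0.258  0.0262] head 177.61 F [ 0.1  0.4 -3.8] open 0.0099 grip 40.0
shift [ 0.0415 -0.0698  0.0002] turn -7.09
```

```bash
python3 -m jog '[[[0.009,-0.014,0],-1.5],[[0.018,-0.028,0],-3],[[0.027,-0.042,0],-4.5],[[0.036,-0.056,0],-6],[[0.0415,-0.07,0],-7]]' | sed -n '2p;4,6p'
python3 -c "
from h import *
d(.4483,.0875,.026,184.7)"
```

```text
ee_pos: [0.4482, 0.1899, 0.0262]
wrist_force: [0.6, -0.2, -3.8]
opening: 0.0096
grasp_force: 40.0
t 17.45 pos [0.4482 0.1899 0.0262] head -175.35 F [ 0.6 -0.2 -3.8] open 0.0096 grip 40.0
shift [ 0.0082 -0.1021  0.0003] turn -0.05
```

```bash
python3 -m jog '[[[0.001,-0.01,0],0],[[0.002,-0.02,0],0],[[0.003,-0.03,0],0],[[0.004,-0.04,0],0],[[0.004,-0.05,0],0]]' | sed -n '2p;4,6p'
python3 -m jog '[[[0.001,-0.01,0],0],[[0.002,-0.02,0],0],[[0.003,-0.03,0],0],[[0.004,-0.045,0],0],[[0.004,-0.052,0],0]]' | sed -n '2p;4,6p'
python3 -m jog '[[[0,0,0.003],0],[[0,0,0.006],0],[[0,0,0.009],0],[[0,0,0.012],0],[[0,0,0.014],0]]' | sed -n '2p;4,6p'
python3 -c "
from h import *
d(.4483,.0875,.0122,184.7)"
```

```text
ee_pos: [0.4489, 0.1396, 0.0262]
wrist_force: [-0.1, 0.6, -3.9]
opening: 0.0099
grasp_force: 40.0
ee_pos: [0.449, 0.0864, 0.026]
wrist_force: [-0.6, 0.3, -3.4]
opening: 0.0097
grasp_force: 40.0
ee_pos: [0.4488, 0.0887, 0.0119]
wrist_force: [-11.4, -1.3, 30.3]
opening: 0.0095
grasp_force: 40.0
t 18.95 pos [0.4488 0.0887 0.0119] head -175.4 F [-11.4  -1.3  30.3] open 0.0095 grip 40.0
shift [ 0.0006 -0.0011 -0.0003] turn -0.1
```

```bash
python3 -m jog '[[[0,0,-0.001],0],[[0,0,-0.001],0],[[0,0,-0.001],0],[[0,0,-0.001],0],[[0,0,-0.001],0]]' | sed -n '2p;4,6p'
python3 -m jog '[[[0,0,0],0],[[0,0,0],0],[[0,0,0],0],[[0,0,0],0],[[0,0,0],0]]' 150| sed -n '2p;4,6p'
python3 -m jog '[[[0,0,-0.04],0],[[0,0,-0.09],0],[[0,0,-0.14],0],[[0,0,-0.19],0],[[0,0,-0.24],0]]' | sed -n '2p;4,6p'
python3 -m jog '[[[0,0.05,-0.04],0],[[0,0.1,-0.04],0],[[0,0.15,-0.04],0],[[0,0.2,-0.04],0],[[0,0.2,-0.04],0]]' | sed -n '2p;4,6p'
python3 - <<'E'
from h import *
a=arm.grab_frame("side"); b=arm.grab_frame("top"); cv2.imwrite("pics/side1.png",a); cv2.imwrite("pics/top1.png",b)
cv2.imwrite("pics/placed.png",np.hstack([cv2.resize(a[160:310,250:390],(420,450),interpolation=2),cv2.resize(b[155:280,225:345],(360,375),interpolation=2)[:450].copy() if 0 else cv2.resize(b[155:305,225:345],(360,450),interpolation=2)]))
E
```

```text
ee_pos: [0.449, 0.088, 0.0131]
wrist_force: [0.7, -0.2, -3.3]
opening: 0.0099
grasp_force: 40.0
ee_pos: [0.4491, 0.0881, 0.0132]
wrist_force: [-0.2, -0.2, 0.5]
opening: 0.0345
grasp_force: 0.0
ee_pos: [0.4486, 0.0885, 0.2551]
wrist_force: [1.2, 0.3, -0.2]
opening: 0.0355
grasp_force: 0.0
ee_pos: [0.4326, 0.2898, 0.293]
wrist_force: [-0.1, -0.5, 0.6]
opening: 0.0359
grasp_force: 0.0
```

View pics/placed.png

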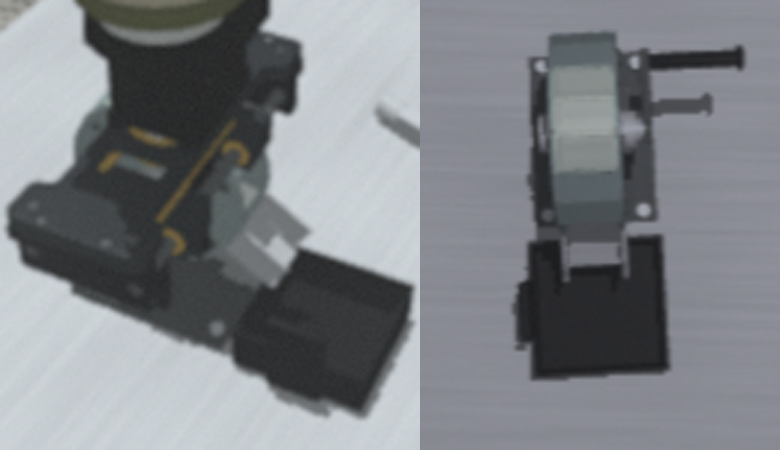

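The picture shows the tray square to the feeder (right panel, columns 530–665) with the spout tip over its near part at about (596,268). Next is the crank.

```bash
python3 -m jog '[[[-0.014,-0.024,0],6],[[-0.028,-0.048,0],12],[[-0.042,-0.072,0],18],[[-0.055,-0.097,0],24],[[-0.068,-0.121,0],30]]' 0 15| sed -n '2p;4p'
python3 -m jog '[[[-0.024,-0.014,0],6],[[-0.048,-0.028,0],12],[[-0.072,-0.042,0],18],[[-0.096,-0.056,0],24],[[-0.12,-0.071,0],30]]' | sed -n '2p;4p'
python3 -m jog '[[[-0.028,0,0],6],[[-0.056,0,0],12],[[-0.083,0,0],18],[[-0.111,0,0],24],[[-0.139,-0.002,0],30]]' | sed -n '2p;4p'
python3 -m jog '[[[0,0,0],0],[[0,0,0],0],[[0,0,0],0],[[0,0,0],0],[[0,0,0],0]]' | sed -n '2p;4,5p'
python3 - <<'E'
from h import *
d(.666,-.056,.0915,94.7)
f=arm.grab_frame("side")
cv2.imwrite("pics/side2.png",f)
E
```

```text
ee_pos: [0.5112, 0.1701, 0.2932]
wrist_force: [0.4, -0.0, 0.4]
ee_pos: [0.5888, 0.0546, 0.2932]
wrist_force: [0.3, 1.0, 0.6]
ee_pos: [0.6659, -0.061, 0.2932]
wrist_force: [-0.1, -0.3, -0.3]
ee_pos: [0.6653, -0.0584, 0.2935]
wrist_force: [-0.0, -0.4, -0.3]
opening: 0.0869
t 23.05 pos [ 0.6653 -0.0584  0.2935] head 94.64 F [-0.  -0.4 -0.3] open 0.0869 grip 0.0
shift [0.0024 0.0008 0.202 ] turn -0.06
```

Descending in stages while watching the force.

```bash
python3 -m jog '[[[0.002,0.001,0.03],0],[[0.002,0.001,0.06],0],[[0.002,0.001,0.09],0],[[0.002,0.001,0.11],0],[[0.002,0.001,0.12],0]]' | sed -n '2p;4p'
python3 -m jog '[[[0,0,0.015],0],[[0,0,0.03],0],[[0,0,0.045],0],[[0,0,0.06],0],[[0,0,0.07],0]]' | sed -n '2p;4p'
python3 -c "
from h import *
d(.666,-.056,.0915,94.7)"
```

```text
ee_pos: [0.6655, -0.057, 0.1712]
wrist_force: [0.3, -0.3, 0.6]
ee_pos: [0.666, -0.057, 0.1015]
wrist_force: [-0.1, -0.4, -0.4]
t 24.1 pos [ 0.666  -0.057   0.1015] head 94.56 F [-0.1 -0.4 -0.4] open 0.0871 grip 0.0
shift [0.001  0.0001 0.01  ] turn -0.14
```

```bash
python3 -m jog '[[[0,0,0.004],0],[[0,0,0.008],0],[[0,0,0.01],0],[[0,0,0.01],0],[[0,0,0.01],0]]' 200 15| sed -n '2p;4,6p'
python3 -m jog '[[[0,0,0],0],[[0,0,0],0],[[0,0,0],0],[[0,0,0],0],[[0,0,0],0]]' 255| sed -n '2p;4,6p'
python3 -m jog '[[[0,0,0],0],[[0,0,0],0],[[0,0,0],0],[[0,0,0],0],[[0,0,0],0]]' | sed -n '2p;4,6p'
```

```text
ee_pos: [0.6667, -0.0569, 0.0936]
wrist_force: [0.4, -0.1, 0.4]
opening: 0.0548
grasp_force: 0.0
ee_pos: [0.6653, -0.057, 0.0929]
wrist_force: [-18.7, -1.1, 2.7]
opening: 0.0149
grasp_force: 9.4
ee_pos: [0.6643, -0.0571, 0.0924]
wrist_force: [-7.8, -1.1, 1.1]
opening: 0.0132
grasp_force: 15.0
```

The handle is gripped at 13 mm opening and 15 N. Starting the crank at 3.6° per row.

```bash
python3 -m jog '[[[0,-0.001,-0.0034],0],[[0,-0.0014,-0.0069],0],[[0,-0.002,-0.0103],0],[[0,-0.0027,-0.0136],0],[[0,-0.0037,-0.017],0]]' | sed -n '2p;4,6p'
python3 -m jog '[[[0,-0.0012,-0.0032],0],[[0,-0.0025,-0.0064],0],[[0,-0.0041,-0.0095],0],[[0,-0.0059,-0.0125],0],[[0,-0.0078,-0.0153],0]]' | sed -n '2p;4,6p'
```

```text
ee_pos: [0.6616, -0.0573, 0.1095]
wrist_force: [-5.1, 0.4, -12.6]
opening: 0.0134
grasp_force: 15.0
ee_pos: [0.6546, -0.0578, 0.1255]
wrist_force: [-3.3, 0.1, -13.7]
opening: 0.0136
grasp_force: 15.0
```

```bash
python3 -m jog '[[[0,-0.0021,-0.0027],0],[[0,-0.0044,-0.0053],0],[[0,-0.0068,-0.0078],0],[[0,-0.0094,-0.0101],0],[[0,-0.0122,-0.0122],0]]' - 20| sed -n '2p;4,6p'
python3 -m jog '[[[0,-0.0028,-0.0019],0],[[0,-0.0058,-0.0037],0],[[0,-0.0089,-0.0053],0],[[0,-0.0121,-0.0066],0],[[0,-0.0153,-0.0078],0]]' | sed -n '2p;4,6p'
python3 -m jog '[[[0,0,0],0],[[0,0,0],0],[[0,0,0],0],[[0,0,0],0],[[0,0,0],0]]' | sed -n '1,2p;4,6p'
cat > look.py <<'E'
from h import *
import sys
# bright pixels within tray interior (world quad projected), compare to reference frames
c=np.array([.4535,.0247]); a=np.radians(4.7); ex=np.array([np.cos(a),np.sin(a)]); ey=np.array([-ex[1],ex[0]])
for n in("top","side"):
    f=arm.grab_frame(n); cv2.imwrite(f"pics/{n}_{sys.argv[1]}.png",f); r=cv2.imread(f"pics/{n}1.png")
    q=np.array([proj(n,[*(c+ex*x+ey*y),.006]) for x,y in((-.05,-.05),(.05,-.05),(.05,.05),(-.05,.05))])
    m=np.zeros(f.shape[:2],np.uint8); cv2.fillConvexPoly(m,q.astype(int),1)
    d_=((f.max(2).astype(int)-r.max(2))>25)&(m>0)
    k,_,st,ce=cv2.connectedComponentsWithStats(d_.astype(np.uint8)); print(n,[(int(s[4]),ce[i+1].round(0).tolist(),onz(n,*ce[i+1],.015)[:2].round(3).tolist()) for i,s in enumerate(st[1:]) if s[4]>5])
E
python3 look.py a
```

```text
ee_pos: [0.6439, -0.0587, 0.1389]
wrist_force: [4.3, 0.4, -7.7]
opening: 0.0135
grasp_force: 20.0
ee_pos: [0.6306, -0.0597, 0.1484]
wrist_force: [10.3, 1.3, -0.2]
opening: 0.0131
grasp_force: 20.0
t: 28.1
ee_pos: [0.6303, -0.0597, 0.1486]
wrist_force: [5.0, 1.7, 1.8]
opening: 0.0132
grasp_force: 20.0
top [(78, [284.0, 273.0], [0.412, 0.025])]
side [(98, [373.0, 274.0], [0.41, 0.022])]
```

One boss is in the tray at about (0.411, 0.024), and both views agree. Turning on.

```bash
python3 -m jog '[[[0,-0.0033,-0.001],0],[[0,-0.0067,-0.0017],0],[[0,-0.0101,-0.0023],0],[[0,-0.0135,-0.0026],0],[[0,-0.017,-0.0027],0]]' | sed -n '2p;4,6p'
python3 -m jog '[[[0,-0.0035,0.0001],0],[[0,-0.0069,0.0004],0],[[0,-0.0103,0.001],0],[[0,-0.0137,0.0017],0],[[0,-0.017,0.0027],0]]' | sed -n '2p;4,6p'
python3 -m jog '[[[0,-0.0032,0.0012],0],[[0,-0.0064,0.0025],0],[[0,-0.0095,0.0041],0],[[0,-0.0125,0.006],0],[[0,-0.0153,0.0078],0]]' | sed -n '1,2p;4,6p'
python3 -m jog '[[[0,0,0],0],[[0,0,0],0],[[0,0,0],0],[[0,0,0],0],[[0,0,0],0]]' | sed -n '1,2p;4,6p'
python3 look.py b
```

```text
ee_pos: [0.6153, -0.0609, 0.1531]
wrist_force: [8.3, 0.9, 7.0]
opening: 0.0131
grasp_force: 20.0
ee_pos: [0.5972, -0.0622, 0.1495]
wrist_force: [6.7, 0.9, 6.7]
opening: 0.0134
grasp_force: 20.0
t: 29.7
ee_pos: [0.5818, -0.0634, 0.1413]
wrist_force: [6.2, 1.2, 4.0]
opening: 0.0132
grasp_force: 20.0
t: 30.2
ee_pos: [0.5812, -0.0634, 0.1409]
wrist_force: [3.9, 2.0, 6.4]
opening: 0.0134
grasp_force: 20.0
top [(90, [285.0, 266.0], [0.43, 0.024]), (66, [285.0, 273.0], [0.411, 0.022])]
side [(226, [369.0, 273.0], [0.42, 0.023])]
```

Two bosses are in the tray. On towards the third drop.

```bash
python3 -m jog '[[[0,-0.0028,0.0021],0],[[0,-0.0053,0.0044],0],[[0,-0.0078,0.0069],0],[[0,-0.0101,0.0094],0],[[0,-0.0122,0.0122],0]]' | sed -n '2p;4,6p'
python3 -m jog '[[[0,-0.0019,0.0028],0],[[0,-0.0037,0.0058],0],[[0,-0.0053,0.0089],0],[[0,-0.0066,0.012],0],[[0,-0.0078,0.0153],0]]' | sed -n '2p;4,6p'
python3 -m jog '[[[0,0,0],0],[[0,0,0],0],[[0,0,0],0],[[0,0,0],0],[[0,0,0],0]]' | sed -n '1,2p;4,6p'
python3 look.py c
```

```text
ee_pos: [0.5689, -0.0643, 0.1285]
wrist_force: [4.3, 1.9, 5.6]
opening: 0.0132
grasp_force: 20.0
ee_pos: [0.56, -0.065, 0.1127]
wrist_force: [-1.3, 2.1, 6.7]
opening: 0.0131
grasp_force: 20.0
t: 31.8
ee_pos: [0.5596, -0.0651, 0.1119]
wrist_force: [-0.5, 2.7, 8.1]
opening: 0.0132
grasp_force: 20.0
top [(85, [285.0, 253.0], [0.464, 0.025]), (86, [285.0, 266.0], [0.43, 0.024]), (64, [285.0, 273.0], [0.411, 0.022])]
side [(90, [356.0, 265.0], [0.463, 0.016]), (223, [369.0, 273.0], [0.42, 0.023])]
```

Three bosses are in the tray and the crank is at about q = 2.85, well short of 3.7. Releasing and retreating.

```bash
python3 -m jog '[[[0,0,0],0],[[0,0,0],0],[[0,0,0],0],[[0,0,0],0],[[0,0,0],0]]' 120| sed -n '1,2p;4,6p'
python3 -m jog '[[[0,0,-0.02],0],[[0,0,-0.04],0],[[0,0,-0.07],0],[[0,0,-0.11],0],[[0,0,-0.15],0]]' | sed -n '1,2p;4,6p'
python3 -m jog '[[[0,0,-0.04],0],[[0,0,-0.08],0],[[-0.04,0,-0.08],0],[[-0.08,0,-0.08],0],[[-0.12,0,-0.08],0]]' | sed -n '1,2p;4,6p'
python3 -m jog '[[[-0.04,0,0],0],[[-0.08,0,0],0],[[-0.12,0,0],0],[[-0.12,0,0],0],[[-0.12,0,0],0]]' | sed -n '1,2p;4,6p'
python3 look.py d
python3 - <<'E'
import cv2,numpy as np
a=cv2.imread("pics/side_d.png"); b=cv2.imread("pics/top_d.png")
cv2.imwrite("pics/final.png",np.hstack([cv2.resize(a[130:310,200:410],(420,360),interpolation=2),cv2.resize(b[130:310,180:370],(380,360),interpolation=2)]))
E
```

```text
t: 32.4
ee_pos: [0.5584, -0.0657, 0.1101]
wrist_force: [-0.7, -0.1, 0.0]
opening: 0.0425
grasp_force: 0.0
t: 32.9
ee_pos: [0.558, -0.0655, 0.2615]
wrist_force: [0.5, -0.2, 0.9]
opening: 0.0461
grasp_force: 0.0
t: 33.4
ee_pos: [0.568, -0.1866, 0.3405]
wrist_force: [0.1, -0.0, 0.0]
opening: 0.0463
grasp_force: 0.0
t: 33.9
ee_pos: [0.5774, -0.3055, 0.3394]
wrist_force: [0.5, 0.8, 0.5]
opening: 0.046
grasp_force: 0.0
top [(127, [285.0, 252.0], [0.469, 0.026]), (225, [285.0, 268.0], [0.424, 0.023])]
side [(108, [355.0, 264.0], [0.466, 0.016]), (247, [369.0, 272.0], [0.421, 0.021])]
```

View pics/final.png

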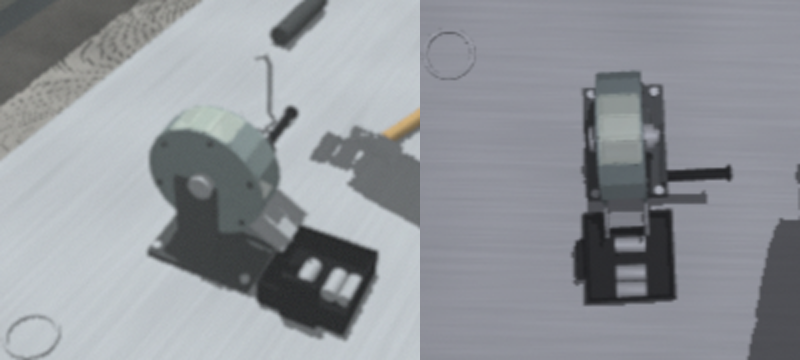

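The picture shows three bosses in the tray: one at (310,268) and a pair at about (342,285) in the left panel. The tray is under the spout, the crank is on the spout side, and the ring, hook stand and hammer look undisturbed. Handing in.

```bash
python3 -c "
from cell import arm
print(arm.close_job())"
```

```text
the job is handed in; nothing more can be done
None
```

The job is handed in at about 34 s: three bosses are in the tray under the spout, the crank stopped at about q = 2.85, well short of the fourth drop, and the bystanders look undisturbed in the final picture.

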